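Set out the desk-set display on a stationery shop counter

ROBOT

A 7-joint arm with a two-finger parallel gripper is mounted at the origin on the work surface. World frame = base frame: x ahead of the robot, y to its left, z up, the work surface at z = 0. Lengths are in m, angles in rad, forces in N, time in s.
With the tool pointing down it reaches from about 0.4 to 0.85 m from the base axis. Payload 10.4 kg.
Tool frame: the origin (TCP) lies at the very end of the fingers, on their centre line; the grasp point (between the pads) lies 19 mm behind it; x points along the fingers, y is the direction in which the jaws open and shut, and the axes are right-handed (so a half turn about x gives the same grasp; the last joint's range is limited). The gripper opens to 85 mm and grips with 20 to 120 N. Pads are 22 mm wide; open, the fingers measure 114 mm over their backs; the gripper's body (76 mm by 85 mm) begins 54 mm behind the grasp point. The pads swing forward as they close: fully open they stand 13 mm farther back than shut.
Start: joints at [1.159, 0.332, -0.065, 1.46, 0.022, 1.35, -0.088], TCP at [0.237, -0.578, 0.211] pointing down, gripper open.
Joint ranges: [-2.6, 2.6], [-0.5, 2.12], [-1.47, 1.34], [0.16, 2.42], [-1.27, 4.41], [0.06, 2.06], [-2.6, 2.6]. Speed limits (rad/s): [2.22, 2.22, 2.79, 2.79, 3.14, 3.14, 3.14].

INTERFACE

Orientations are given as a unit quaternion [x, y, z, w].
In Python, from workcell import monitor, camera, ticket, regions_of gives the robot as it stands.
- The arm moves only by the tool step_arm, never from a script. Its argument "increments" is a list of rows, each a list of 5 numbers: the finger opening in m, from 0 to 0.0854, then the shift along the world's x, y, z in m, then the turn about the world's z in rad. A call has 1 to 12 rows; each row shifts and turns the commanded pose from where the row before left it; what a row does not reach is not made up. A row lasts 1/12 s, in which the tool goes at most 41.7 mm and 7.16 degrees, less where a joint would pass 70% of its speed; a pose out of reach is approached as far as the arm can. A call with a gripper value outside its range is refused whole. The fingers move at their own pace and stop on an object; "force" is the grip in N (left out, the last holds). Time passes only in rows, so rows that do not move let the fingers close. It gives the time, the measured TCP pose, the force and the opening at its end, in the units of the state.
- monitor.get_obs(): the state, without advancing time (a new reading comes with each control period).
- camera(name): name is "scene" or "top"; returns a dict with "color" (384x512x3 uint8, red, green, blue), "range_z" (384x512 float32, m along the optical axis (not along the pixel's ray), 0 where there is no reading), "fx", "fy", "cx", "cy" (pixels), "k1" (the pictures are not rectified: a ray, as slopes to the right and down, at radius r is drawn at 1 + k1 r^2 times it, then the intrinsics apply), "cam_to_world" (4x4, takes a point from camera to world coordinates). Camera axes: x right, y up, looking along -z (the intrinsics and any distortion apply to the point x, -y, -z); pixel columns grow to the right and rows downward; lengths in m; the calibration is good to about 2 mm. A picture is of the moment at which its call begins.
- ticket.hand_in(): hands the job in, once; it reports no verdict.
Trained networks look in a picture, given as the dict that the camera call returned (one of the last four; its "shot" number tells which), for a name from the list of things; names that differ only in an ending like _2 or _b are one class to them, and where a whole thing is asked for, a point or a joint stands for the part that bears it (a point fixed in the world has none). Each returns a list of dicts, best first, with "p" (0 to 1); they miss things now and then, are a little off and sometimes report something else, mostly with a low value. They report only what shows in the picture. A call takes as long as a camera call. They do not tell look-alikes from the thing itself.
- regions_of(picture, query): "region" (384x512 bool, what is visible of it) and "centre" ([row, column] in pixels, amid what is visible of it).
The state is a dict: "clock": time; "joint_pos": joint angles; "joint_velocities": joint speeds; "tau": joint torques, N m; "position": TCP position; "ee_rot": TCP orientation; "ft_force": force on the tool from outside, world axes, zero at the start; "torque": the same for the moment, N m; "grip_width": opening from 0.0 (shut) to 1.0 (fully open).
Only numpy, scipy, OpenCV 4.12 (cv2) and the standard library are available. Lean on these libraries where they do the work, as an engineer would, in place of code of your own. Each camera call takes 0.05 s, during which the arm holds its last target. There are 200 camera calls.

TASK

Set out the counter display: on the white board, put the flat round tin in the middle of the wooden block and the small staples carton lying flat, centred, on top of the tin; stand the round ink bottle upright midway between the wooden block and the desk bell; and put the stapler, on its base, directly in front of the bell (the board's front is the side away from its raised back strip), on the board, lengthwise along the front edge and not touching the bell. Leave the other goods on the counter where they are (the tall tin, the big carton and the square bottle are not part of the display), and let go of everything.

Things in the scene. Friction and masses are not known exactly. Their poses are not given: they have to be found in the camera images.
- board: White display board fixed to the counter: a slab 220 mm deep (its x) by 340 mm wide (its y) and 10 mm thick, with a raised strip 32 mm high (measured from the counter) and 8 mm thick along its whole back edge (+x side). Origin: centre of its underside, on the counter; +x points to the back strip, away from the robot (yaw within 0.25 rad), +y to its left, z up; its top is at z = 10 mm.
- riser: Brown wooden display block, 90 x 90 mm and 30 mm high, fixed on the board, 35 mm behind the board's middle and 100 mm to the left or right of it (the side changes; the bell is on the other side). Origin: centre of its underside, on the board's top; axes parallel to the board's; its flat top is 30 mm above its origin.
- bell: Round desk bell, fixed on the board: black base of 80 mm diameter, steel dome, small plunger, 55 mm high in all. 35 mm behind the board's middle and 100 mm to the right or left of it, so 200 mm from the wooden block. Origin: centre of its underside, on the board's top; axes parallel to the board's (its -x is the front).
- tin: Flat round plain metal tin, 60 mm diameter, 32 mm high, loose, about 90 g. Origin: centre of its underside, z up. The lower of the two round tins.
- carton: Small cardboard carton of staples, 56 mm long (its x) by 34 mm wide (its y) by 28 mm high, loose, about 80 g, with a paper label. Origin: centre of its underside. The smaller of the two cartons.
- bottle: Round amber glass ink bottle: body 50 mm diameter straight up to 40 mm high, shoulder, black cap 34 mm diameter from 47 mm to 65 mm high (overall height), loose, about 120 g. Origin: centre of its underside, z up.
- stapler: Black desk stapler standing on its base, closed and rigid: base 104 mm long (its x) by 34 mm wide (its y) and 8 mm thick; top arm 100 mm long and 28 mm wide from 27 to 45 mm high (overall height); loose, about 140 g, centre of mass near its middle. Grip it across its width by the arm. Origin: centre of the base's underside; x along its length.
- tall_tin: Bystander, leave it: tall round metal tin, 60 mm diameter, 75 mm high, loose. Origin: centre of its underside.
- big_carton: Bystander, leave it: larger cardboard carton, 85 x 60 x 45 mm high, loose. Origin: centre of its underside.
Not all that is in view belongs to the job. What is shaped like the carton but orange or purple is not meant.

How it is judged:
By the outcome, as a careful person would: the job done as asked, in the order asked, and still so for the second after the job is handed in, with the robot touching nothing.
It also fails if it takes over 109 s, if anything falls off the work surface, if the arm or the gripper's body presses on something with over 40 N, if the wrist force passes 120 N, or if a joint passes its speed limit or range.

## Working session

There is one attempt and no reset: what is moved stays moved. The work goes in short steps, Python scripts to look and compute and a tool call to move; the robot and the scene stay as the last step left them, time stands still between calls to the robot, and variables do not carry over. Pictures are saved under pics/ and viewed, about 12 in all and at most 16, crops included, and the job is handed in when it is done.

Besides the shell and the picture viewer there is one more tool, called after "Call:" as a command line: name --pt "numbers of a row" for each row, then --argument value for the rest. step_arm: Moves the arm, as the interface text tells. Its arguments: {"type":"object","properties":{"increments":{"type":"array"},"force":{"type":"number"}},"required":["increments"]}

```bash
mkdir -p pics; cat > h.py <<'E'
import numpy as np, cv2
from workcell import monitor, camera, ticket, regions_of
def world(c):
    H,W=c['range_z'].shape
    v,u=np.mgrid[0:H,0:W]
    K=np.array([[c['fx'],0,c['cx']],[0,c['fy'],c['cy']],[0,0,1.]])
    p=np.stack([u.ravel(),v.ravel()],1).astype(np.float64)[:,None]
    s=cv2.undistortPoints(p,K,np.array([c['k1'],0,0,0.]))[:,0]
    z=c['range_z'].ravel().astype(float)
    P=np.stack([s[:,0]*z,-s[:,1]*z,-z,np.ones_like(z)])
    w=(c['cam_to_world']@P)[:3].T.reshape(H,W,3)
    w[c['range_z']==0]=np.nan
    return w
def save(c,n,box=None,s=1):
    im=c['color'][:,:,::-1]
    if box: im=im[box[0]:box[1],box[2]:box[3]]
    cv2.imwrite('pics/'+n,cv2.resize(im,None,fx=s,fy=s,interpolation=cv2.INTER_CUBIC))
E
python3 - <<'E'
from h import *
for n in ['top','scene']:
    c=camera(n); save(c,n+'0.png',s=1.5); w=world(c)
    for q in ['board','riser','bell','tin','carton','bottle','stapler','tall_tin','big_carton']:
        for r in regions_of(c,q)[:4]:
            if r['p']<.2: continue
            m=r['region']; P=w[m]; P=P[~np.isnan(P[:,0])]
            if len(P)<5: continue
            zt=np.percentile(P[:,2],95); T=P[P[:,2]>zt-.006]
            (cx,cy),(a,b),an=cv2.minAreaRect((T[:,:2]*1000).astype(np.float32))
            print(n,q,round(r['p'],2),np.round(r['centre']),m.sum(),'ztop',round(zt,3),'mean',T[:,:2].mean(0).round(3),'rect',[round(x,1) for x in (cx,cy,a,b,an)])
print(monitor.get_obs())
E
```

```text
top board 0.8 [185. 240.] 6933 ztop 0.026 mean [0.667 0.048] rect [619.7, 50.0, 124.3, 333.5, 6.4]
top riser 0.65 [165. 277.] 1028 ztop 0.043 mean [ 0.613 -0.05 ] rect [613.2, -49.0, 89.7, 89.6, 6.7]
top bell 0.56 [174. 212.] 549 ztop 0.055 mean [0.59  0.148] rect [589.7, 147.6, 42.8, 47.0, 2.1]
top tin 0.8 [240. 376.] 421 ztop 0.034 mean [ 0.408 -0.335] rect [407.9, -334.6, 57.8, 59.4, 19.9]
top carton 0.83 [191. 372.] 207 ztop 0.032 mean [ 0.551 -0.334] rect [550.7, -333.7, 30.1, 52.6, 28.5]
top carton 0.81 [156. 380.] 306 ztop 0.031 mean [ 0.65  -0.359] rect [649.9, -360.0, 57.1, 35.0, 55.8]
top carton 0.71 [172. 338.] 268 ztop 0.031 mean [ 0.6   -0.238] rect [600.7, -238.4, 53.9, 37.0, 65.3]
top bottle 0.8 [177. 137.] 358 ztop 0.066 mean [0.566 0.371] rect [565.7, 371.6, 31.4, 32.5, 29.3]
top stapler 0.86 [226. 135.] 453 ztop 0.046 mean [0.414 0.35 ] rect [414.1, 349.7, 97.2, 26.8, 28.5]
top tall_tin 0.74 [206. 438.] 614 ztop 0.078 mean [ 0.494 -0.503] rect [493.7, -503.8, 56.9, 57.2, 5.5]
top big_carton 0.8 [200.  92.] 806 ztop 0.047 mean [0.487 0.489] rect [487.7, 490.5, 88.4, 
[... 1243 characters left out ...]
, 62.3, 39.3]
{'clock': 1.0, 'joint_pos': array([ 1.15938851,  0.33223527, -0.0647138 ,  1.46010309,  0.02160956,
        1.34987373, -0.08849989]), 'joint_velocities': array([ 0.002115  , -0.00081349,  0.00252551, -0.00094461,  0.00117636,
        0.00051925,  0.00070307]), 'tau': array([ 4.35260445e-04, -6.25247669e+01,  4.96485864e-02, -3.91836548e+01,
        1.65652216e-02,  1.63041026e-03, -2.49615215e-05]), 'position': array([ 0.23696193, -0.57836876,  0.21051405]), 'ee_rot': array([ 0.69379632,  0.13658161, -0.69377516,  0.13663145]), 'ft_force': array([ 0.24512125,  0.65889545, -0.08631586]), 'torque': array([ 0.00621373, -0.02559622,  0.0137962 ]), 'grip_width': 0.9940524142293276}
```

View pics/top0.png

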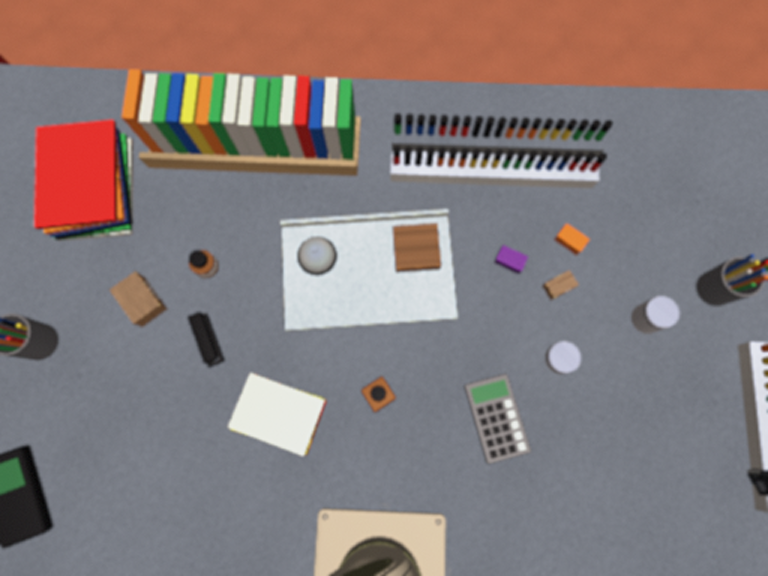

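```bash
python3 - <<'E'
from h import *
c=camera('top'); save(c,'crop1.png',(130,260,320,460),5)
from scipy.spatial.transform import Rotation as R
print(R.from_quat(monitor.get_obs()['ee_rot']).as_matrix().round(3))
w=world(c)
# strip ridge and slab fits
for lo,hi in((.026,.038),(.006,.014)):
    r=regions_of(c,'board')[0]['region']
    P=w[r]; P=P[(P[:,2]>lo)&(P[:,2]<hi)]
    print(cv2.minAreaRect((P[:,:2]*1000).astype(np.float32)),len(P))
E
```

```text
[[ 0.     0.379 -0.925]
 [-0.    -0.925 -0.379]
 [-1.     0.     0.   ]]
((619.78271484375, 50.1884765625), (123.9046630859375, 331.2030029296875), 6.387098789215088) 335
((565.6998901367188, 45.91630554199219), (216.68675231933594, 339.54833984375), 6.362008094787598) 5717
```

View pics/crop1.png

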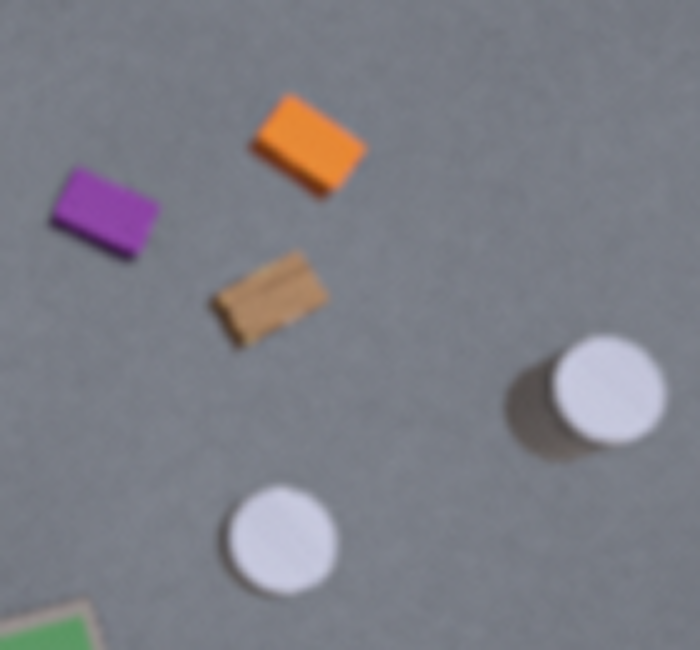

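Call:
step_arm --pt "0.085 0.0173 0.0243 0 0.05" --pt "0.085 0.0173 0.0243 0 0.05" --pt "0.085 0.0173 0.0243 0 0.05" --pt "0.085 0.0173 0.0243 0 0.05" --pt "0.085 0.0173 0.0243 0 0.05" --pt "0.085 0.0173 0.0243 0 0.05" --pt "0.085 0.0173 0.0243 0 0.05" --pt "0.085 0.0173 0.0243 -0.02 0.05" --pt "0.085 0.0173 0.0243 -0.02 0.05" --pt "0.085 0.0173 0.0243 -0.02 0.05" --pt "0.085 0 0 -0.02 0" --pt "0.085 0 0 0 0" --force 30

```text
clock: 2.15
position: [0.4093, -0.3325, 0.1271]
ee_rot: [-0.637, -0.307, 0.639, -0.303]
ft_force: [-1.6, -0.7, -0.2]
grip_width: 0.995
```

Call:
step_arm --pt "0.085 0.001 -0.002 -0.03 0" --pt "0.085 0 0 -0.03 0" --pt "0.085 0 0 -0.03 0" --pt "0.085 0 0 -0.02 0" --pt "0.085 0 0 -0.012 0" --pt "0.085 0 0 0 0" --pt "0.085 0 0 0 0"

```text
clock: 2.73
position: [0.411, -0.3382, 0.0094]
ee_rot: [0.639, 0.303, -0.639, 0.304]
ft_force: [0.5, -0.3, 0.5]
grip_width: 0.996
```

```bash
python3 - <<'E'
from h import *
save(camera('scene'),'s1.png',(170,290,90,250),5)
print(monitor.get_obs()['position'])
E
```

```text
[ 0.41161536 -0.33847377  0.01012443]
```

View pics/s1.png

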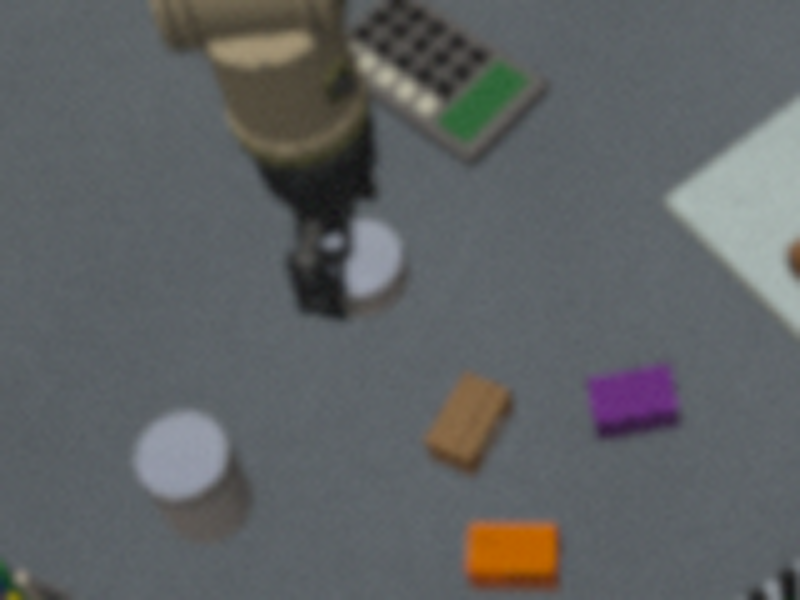

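Call:
step_arm --pt "0.085 -0.001 0.002 -0.006 0" --pt "0.085 0 0 0 0" --pt "0.05 0 0 0 0" --pt "0.05 0 0 0 0" --pt "0.05 0 0 0 0" --pt "0.05 0 0 0 0" --pt "0.05 0 0 0 0" --pt "0.05 0 0 0 0" --pt "0.05 0 0 0 0" --force 30

```text
clock: 3.53
position: [0.4102, -0.3355, 0.0034]
ee_rot: [0.638, 0.304, -0.638, 0.304]
ft_force: [-3.0, 1.3, 7.3]
grip_width: 0.669
```

Call:
step_arm --pt "0.05 0 0 0.02 0" --pt "0.05 0 0 0.03 0" --pt "0.05 0 0 0.03 0" --pt "0.05 0 0 0.03 0" --pt "0.05 0.02 0.028 0.02 0.06" --pt "0.05 0.02 0.028 0 0.06" --pt "0.05 0.02 0.028 0 0.06" --pt "0.05 0.02 0.028 0 0.06" --pt "0.05 0.02 0.028 0 0.06" --pt "0.05 0.02 0.028 0 0.06" --pt "0.05 0.02 0.028 0 0.06" --pt "0.05 0.02 0.028 0 0.06"

```text
clock: 4.53
position: [0.5707, -0.11, 0.1328]
ee_rot: [0.547, 0.448, -0.547, 0.448]
ft_force: [-0.0, -0.8, -0.3]
grip_width: 0.673
```

Call:
step_arm --pt "0.05 0.02 0.028 0 0.06" --pt "0.05 0.02 0.028 0 0.06" --pt "0.05 0.003 0.0065 0 0" --pt "0.05 0 0 -0.02 0" --pt "0.05 0 0 -0.02 0" --pt "0.05 0 0 0 0" --pt "0.05 0 0 0 0" --pt "0.05 0 0 0 0"

```text
clock: 5.2
position: [0.6134, -0.049, 0.0936]
ee_rot: [0.52, 0.479, -0.52, 0.479]
ft_force: [0.8, -0.6, -1.4]
grip_width: 0.668
```

```bash
cat > m.py <<'E'
import sys
from h import *
q=sys.argv[1].split(',')
for n in ['top','scene']:
    c=camera(n); w=world(c)
    for k in q:
        for r in regions_of(c,k)[:4]:
            if r['p']<.2: continue
            P=w[r['region']]; P=P[~np.isnan(P[:,0])]
            if len(P)<5: continue
            zt=np.percentile(P[:,2],95); T=P[P[:,2]>zt-.006]
            cc=cv2.minEnclosingCircle((T[:,:2]*1000).astype(np.float32))
            a=cv2.minAreaRect((T[:,:2]*1000).astype(np.float32))
            print(n,k,round(r['p'],2),np.round(r['centre']),'z %.3f'%zt,'circ',np.round(cc[0],1),round(cc[1],1),'rect',np.round(a[0]+a[1]+(a[2],),1))
    if len(sys.argv)>2: save(c,sys.argv[2]+n+'.png',(100,300,100,400),2.5)
o=monitor.get_obs(); print(o['clock'],o['position'].round(4),o['ee_rot'].round(3),o['ft_force'].round(1),o['grip_width'])
E
python3 m.py tin,riser a
```

```text
top tin 0.67 [211. 436.] z 0.078 circ [ 494.2 -503.3] 29.7 rect [ 493.8 -503.1   55.7   56.3   83.8]
top tin 0.42 [158. 272.] z 0.193 circ [571.2 -31.6] 16.3 rect [571.2 -31.8  32.6   0.7   1.2]
top riser 0.65 [171. 266.] z 0.045 circ [544.6 -23.5] 107.9 rect [546.5 -34.3 215.1  40.5   9.9]
scene tin 0.49 [213. 262.] z 0.128 circ [614.5 -53.3] 28.6 rect [609.9 -59.7  31.9  56.5  53.9]
scene tin 0.46 [265. 130.] z 0.079 circ [ 495.4 -502.7] 30.6 rect [ 496.2 -502.7   59.3   56.8   81.9]
scene riser 0.72 [255. 181.] z 0.033 circ [ 551.1 -335.2] 30.7 rect [ 552.9 -334.4   35.5   56.4   30.5]
scene riser 0.68 [224. 262.] z 0.046 circ [620.  -48.3] 58.8 rect [616.8 -46.9  89.1  91.2   4.3]
5.5 [ 0.6133 -0.049   0.0933] [ 0.52   0.479 -0.52   0.479] [ 0.4  0.5 -2. ] 0.6713843319871382
```

Call:
step_arm --pt "0.05 0.0005 0 -0.02 0" --pt "0.05 0 0 -0.015 0" --pt "0.05 0 0 -0.008 0" --pt "0.05 0 0 -0.003 0" --pt "0.05 0 0 -0.002 0" --pt "0.05 0 0 0 0"

```text
clock: 6.0
position: [0.6137, -0.0488, 0.0449]
ee_rot: [0.52, 0.479, -0.52, 0.479]
ft_force: [0.5, -0.0, -0.3]
grip_width: 0.672
```

Call:
step_arm --pt "0.05 0 0 -0.001 0" --pt "0.05 0 0 -0.001 0" --pt "0.05 0 0 0 0" --pt "0.05 0 0 0 0"

```text
clock: 6.33
position: [0.6141, -0.0489, 0.0435]
ee_rot: [0.52, 0.479, -0.52, 0.48]
ft_force: [-0.8, 0.2, 6.6]
grip_width: 0.672
```

Call:
step_arm --pt "0.085 0 0 0 0" --pt "0.085 0 0 0 0" --pt "0.085 0 0 0 0" --pt "0.085 0 0 0 0" --pt "0.085 0 0 0.03 0" --pt "0.085 0 0 0.03 0" --pt "0.085 0 0 0.03 0" --pt "0.085 0 -0.01 0.01 0.05" --pt "0.085 -0.006 -0.03 0 0.05" --pt "0.085 -0.006 -0.03 0 0.05" --pt "0.085 -0.006 -0.03 0 0.05" --pt "0.085 -0.006 -0.03 0 0.05"

```text
clock: 7.33
position: [0.589, -0.1802, 0.1426]
ee_rot: [0.456, 0.541, -0.456, 0.541]
ft_force: [0.7, -0.6, 0.3]
grip_width: 0.997
```

Call:
step_arm --pt "0.085 -0.006 -0.03 0 0.05" --pt "0.085 -0.006 -0.03 0 0.05" --pt "0.085 -0.006 -0.03 0 0.05" --pt "0.085 -0.006 -0.03 0 0.05" --pt "0.085 -0.006 -0.03 0 0.05" --pt "0.085 -0.009 -0.006 -0.03 0.05" --pt "0.085 0 0 -0.03 0.03" --pt "0.085 0 0 0 0" --pt "0.085 0 0 0 0"

```text
clock: 8.08
position: [0.5496, -0.334, 0.0815]
ee_rot: [0.362, 0.609, -0.361, 0.606]
ft_force: [0.7, 0.0, 0.6]
grip_width: 0.994
```

```bash
python3 m.py tin,carton b; python3 - <<'E'
from scipy.spatial.transform import Rotation as R
from h import *
y=R.from_quat(monitor.get_obs()['ee_rot']).as_matrix()[:,1]; print(np.degrees(np.arctan2(y[1],y[0])))
E
```

```text
top tin 0.69 [160. 280.] z 0.075 circ [612.9 -50. ] 29.7 rect [612.5 -50.9  55.2  54.9   2. ]
top carton 0.83 [173. 341.] z 0.031 circ [ 600.7 -237.2] 31.1 rect [ 601.  -238.    54.4   37.8   67.7]
top carton 0.51 [193. 372.] z 0.031 circ [ 550.4 -334. ] 31.1 rect [ 550.4 -333.8   33.7   56.    29.7]
top carton 0.2 [164. 280.] z 0.075 circ [612.1 -50.2] 28.9 rect [610.8 -49.5  52.   52.    2. ]
scene tin 0.83 [218. 266.] z 0.076 circ [615.8 -48.7] 30.6 rect [616.  -49.5  55.8  57.6  53.3]
scene carton 0.73 [249. 215.] z 0.033 circ [ 603.9 -237.6] 29.8 rect [ 601.8 -236.8   55.8   36.1   64.6]
scene carton 0.72 [280. 193.] z 0.032 circ [ 649.2 -360.8] 30.4 rect [ 649.7 -362.    55.2   35.6   55.4]
scene carton 0.68 [254. 182.] z 0.032 circ [ 560.4 -330.5] 35.6 rect [ 565.2 -329.1   59.2   56.7   27.1]
8.3833 [ 0.5515 -0.3348  0.0842] [ 0.361  0.607 -0.361  0.609] [-0.1  0.8 -0.4] 0.9956786440404267
28.555710246606534
```

View pics/bscene.png

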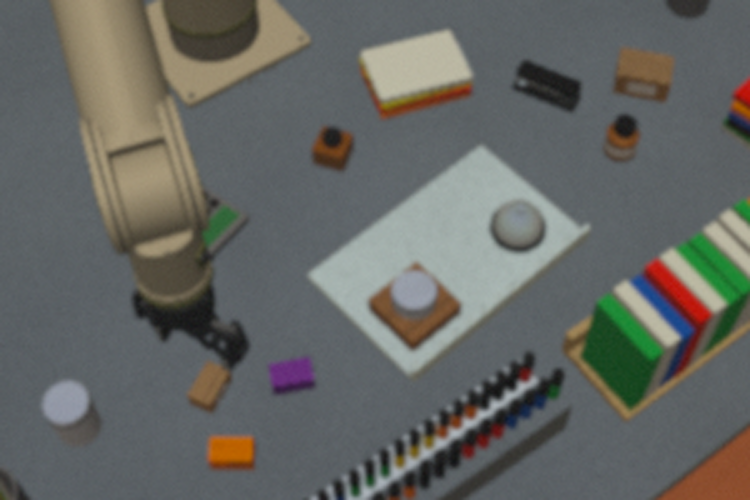

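Call:
step_arm --pt "0.085 0 0.0005 -0.03 0" --pt "0.085 0 0 -0.025 0" --pt "0.085 0 0 -0.018 0" --pt "0.085 0 0 -0.007 0" --pt "0.085 0 0 0 0" --pt "0.085 0 0 0 0"

```text
clock: 8.88
position: [0.5512, -0.3345, 0.0037]
ee_rot: [0.361, 0.607, -0.361, 0.608]
ft_force: [0.2, 0.2, 0.5]
grip_width: 0.993
```

Call:
step_arm --pt "0.025 0 0 0 0" --pt "0.025 0 0 0 0" --pt "0.025 0 0 0 0" --pt "0.025 0 0 0 0" --pt "0.025 0 0 0 0" --pt "0.025 0 0 0 0" --pt "0.025 0 0 0 0" --pt "0.025 0 0 0 0" --pt "0.025 0 0 0 0" --pt "0.025 0 0 0 0" --force 25

```text
clock: 9.72
position: [0.5508, -0.3346, 0.0033]
ee_rot: [0.361, 0.607, -0.361, 0.608]
ft_force: [-0.7, 2.2, 6.4]
grip_width: 0.387
```

Call:
step_arm --pt "0.025 0 0 0.02 0" --pt "0.025 0 0 0.03 0" --pt "0.025 0 0 0.03 0" --pt "0.025 0 0 0.03 0" --pt "0.025 0.006 0.028 0.015 -0.039" --pt "0.025 0.006 0.028 0 -0.039" --pt "0.025 0.006 0.028 0 -0.039" --pt "0.025 0.006 0.028 0 -0.039" --pt "0.025 0.006 0.028 0 -0.039" --pt "0.025 0.006 0.028 0 -0.039" --pt "0.025 0.006 0.028 0 -0.039" --pt "0.025 0.006 0.028 0 -0.039"

```text
clock: 10.72
position: [0.5984, -0.109, 0.1275]
ee_rot: [0.452, 0.544, -0.452, 0.544]
ft_force: [1.1, 0.3, -0.4]
grip_width: 0.384
```

Call:
step_arm --pt "0.025 0.006 0.028 0 -0.039" --pt "0.025 0.006 0.028 0 -0.036" --pt "0.025 0.0025 0.0055 0 0" --pt "0.025 0 0 -0.02 0" --pt "0.025 0 0 0 0" --pt "0.025 0 0 0 0" --pt "0.025 0 0 0 0" --pt "0.025 0 0 0 0"

```text
clock: 11.38
position: [0.6132, -0.0496, 0.1083]
ee_rot: [0.472, 0.526, -0.472, 0.527]
ft_force: [0.6, 0.3, -0.7]
grip_width: 0.388
```

```bash
python3 m.py tin,carton c
```

```text
top tin 0.58 [166. 276.] z 0.075 circ [528.8 -28.1] 82.7 rect [529.6 -39.1 165.3  25.1   4.2]
top carton 0.68 [155. 378.] z 0.032 circ [ 648.4 -359.3] 30.5 rect [ 649.5 -358.8   55.2   35.8   55.3]
top carton 0.63 [172. 343.] z 0.031 circ [ 520.4 -196.6] 110.8 rect [ 520.8 -196.2   48.9  219.    59.5]
top carton 0.58 [160. 272.] z 0.135 circ [609.5 -28.9] 17.9 rect [609.7 -30.1  35.5  14.3   8.7]
top carton 0.55 [175. 138.] z 0.066 circ [566.1 371.3] 16.8 rect [566.  371.4  31.1  31.6  15.7]
scene tin 0.67 [220. 265.] z 0.079 circ [619.8 -50.6] 27.3 rect [625.  -54.2  51.7  36.6  62.3]
scene carton 0.7 [279. 195.] z 0.032 circ [ 651.1 -362.8] 31.5 rect [ 648.5 -360.7   57.2   33.2   51.2]
scene carton 0.59 [210. 261.] z 0.140 circ [617.3 -59.4] 22.9 rect [618.8 -58.2  35.   36.4   5.8]
scene carton 0.58 [246. 216.] z 0.033 circ [ 605.3 -239.7] 28.8 rect [ 602.8 -237.3   53.2   34.9   65.9]
11.6833 [ 0.613  -0.049   0.1078] [ 0.472  0.527 -0.471  0.527] [ 0.3  0.7 -0.5] 0.3807943074091708
```

View pics/cscene.png

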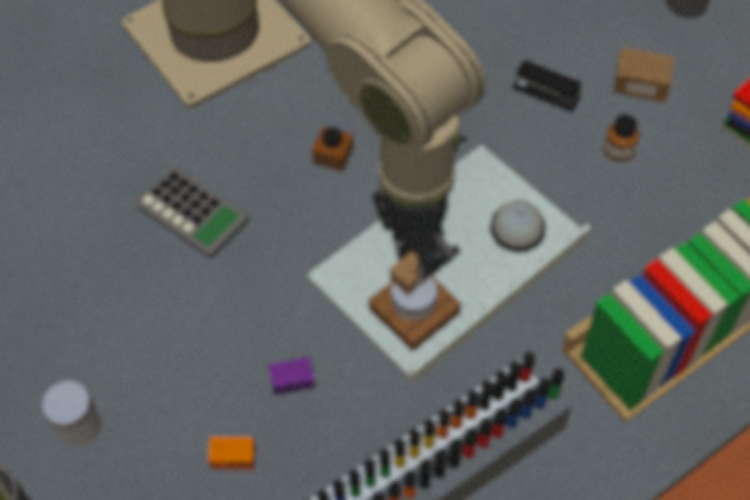

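Call:
step_arm --pt "0.025 0.001 0 -0.015 0" --pt "0.025 0 0 -0.01 0" --pt "0.025 0 0 -0.004 0" --pt "0.025 0 0 -0.002 0" --pt "0.025 0 0 0 0" --pt "0.025 0 0 0 0"

```text
clock: 12.18
position: [0.6141, -0.0488, 0.0769]
ee_rot: [0.472, 0.527, -0.471, 0.527]
ft_force: [-0.5, 1.1, -0.3]
grip_width: 0.386
```

Call:
step_arm --pt "0.025 0 0 -0.0015 0" --pt "0.025 0 0 0 0" --pt "0.025 0 0 0 0"

```text
clock: 12.43
position: [0.6142, -0.0488, 0.0754]
ee_rot: [0.472, 0.527, -0.471, 0.527]
ft_force: [1.2, 0.2, 0.5]
grip_width: 0.386
```

Call:
step_arm --pt "0.025 0 0 -0.001 0" --pt "0.025 0 0 0 0"

```text
clock: 12.6
position: [0.6143, -0.0488, 0.0753]
ee_rot: [0.472, 0.527, -0.471, 0.527]
ft_force: [-3.2, -0.6, 8.8]
grip_width: 0.388
```

Call:
step_arm --pt "0.05 0 0 0 0" --pt "0.05 0 0 0 0" --pt "0.05 0 0 0 0" --pt "0.06 0 0 0.02 0" --pt "0.085 0 0 0.03 0" --pt "0.085 0 0 0.03 0" --pt "0.085 0 0 0.02 0" --pt "0.085 0 0.02 0 0" --pt "0.085 -0.005 0.035 0 0" --pt "0.085 -0.005 0.035 0 0" --pt "0.085 -0.005 0.035 0 0" --pt "0.085 -0.005 0.035 0 0"

```text
clock: 13.6
position: [0.5935, 0.1126, 0.174]
ee_rot: [0.472, 0.527, -0.472, 0.527]
ft_force: [-0.3, 0.2, 0.0]
grip_width: 0.995
```

Call:
step_arm --pt "0.085 -0.005 0.035 0 0" --pt "0.085 -0.005 0.035 0 0" --pt "0.085 -0.005 0.035 0 0" --pt "0.085 -0.005 0.035 0 0" --pt "0.085 -0.005 0.035 0 0" --pt "0.085 -0.003 0.035 0 0" --pt "0.085 0 0.035 0 0" --pt "0.085 0 0.017 0 0" --pt "0.085 0 0 0 0" --pt "0.085 0 0 0 0"

```text
clock: 14.43
position: [0.5652, 0.3743, 0.1735]
ee_rot: [0.471, 0.528, -0.471, 0.527]
ft_force: [0.9, -0.8, -0.3]
grip_width: 0.994
```

```bash
python3 m.py tin,carton,riser,bottle d
```

```text
top tin 0.55 [169. 280.] z 0.074 circ [594.  -52.8] 20.1 rect [590.4 -53.5  13.9  39.7  12. ]
top carton 0.81 [171. 337.] z 0.031 circ [ 600.5 -237.6] 31.6 rect [ 600.8 -237.5   54.4   37.3   66.2]
top carton 0.78 [156. 380.] z 0.031 circ [ 648.4 -358.9] 31.6 rect [ 649.5 -359.2   57.5   35.8   56.9]
top carton 0.73 [208. 438.] z 0.078 circ [ 493.3 -503.2] 30.3 rect [ 494.  -503.2   55.5   57.3   44.5]
top carton 0.59 [161. 278.] z 0.102 circ [612.5 -50.7] 30.5 rect [613.2 -49.9  33.7  55.5   6.7]
top riser 0.85 [174. 275.] z 0.043 circ [611.8 -49.2] 60.9 rect [613.9 -48.9  90.7  89.4   6.1]
scene tin 0.72 [126. 356.] z 0.050 circ [531.2 430.2] 102.6 rect [540.7 443.   76.  204.9  54. ]
scene carton 0.62 [214. 263.] z 0.105 circ [617.4 -49.5] 28.7 rect [617.4 -49.1  32.1  55.8   8.8]
scene carton 0.6 [281. 192.] z 0.032 circ [ 650.2 -362.4] 31.8 rect [ 648.9 -361.6   55.8   34.    54.6]
scene carton 0.56 [246. 214.] z 0.033 circ [ 601.4 -237.1] 30.7 rect [ 601.8 -237.1   56.1   36.5   67.1]
scene riser 0.86 [226. 263.] z 0.045 circ [617.3 -49.8] 58.4 rect [617.  -48.7  89.7  89.1   6.1]
scene bottle 0.58 [156. 347.] z 0.068 circ [570.3 371.3] 17.9 rect [569.5 371.1  34.2  28.8  84.3]
14.9333 [0.5662 0.3727 0.1742] [ 0.472  0.527 -0.472  0.527] [-0.6 -0.1  1.1] 0.9973311457947078
```

View pics/dscene.png

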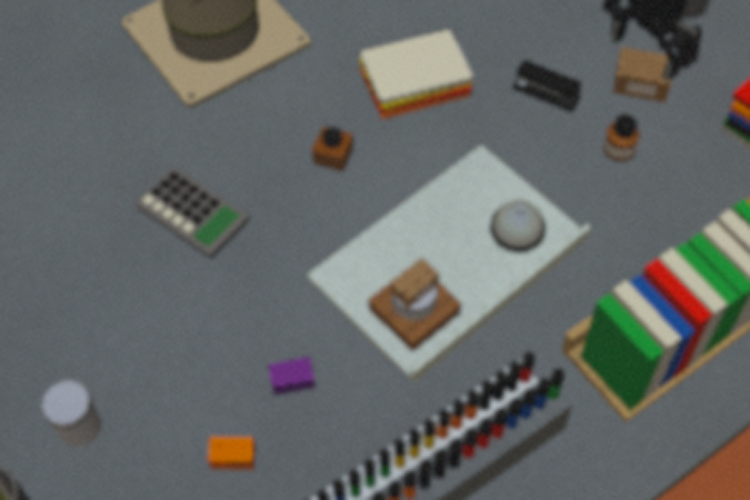

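Call:
step_arm --pt "0.085 0.001 0 -0.03 0" --pt "0.085 0 0 -0.035 0" --pt "0.085 0 0 -0.035 0" --pt "0.085 0 0 -0.03 0" --pt "0.085 0 0 -0.025 0" --pt "0.085 0 0 -0.013 0" --pt "0.085 0 0 0 0" --pt "0.085 0 0 0 0"

```text
clock: 15.6
position: [0.5671, 0.3733, 0.0066]
ee_rot: [0.472, 0.527, -0.471, 0.527]
ft_force: [-0.4, 0.7, 0.7]
grip_width: 0.996
```

Call:
step_arm --pt "0.04 0 0 0 0" --pt "0.04 0 0 0 0" --pt "0.04 0 0 0 0" --pt "0.04 0 0 0 0" --pt "0.04 0 0 0 0" --pt "0.04 0 0 0 0" --pt "0.04 0 0 0 0" --pt "0.04 0 0 0 0" --pt "0.04 0 0 0 0" --force 30

```text
clock: 16.35
position: [0.5676, 0.3737, 0.0079]
ee_rot: [0.472, 0.527, -0.471, 0.527]
ft_force: [-1.4, -1.5, 6.7]
grip_width: 0.561
```

Call:
step_arm --pt "0.04 0 0 0.02 0" --pt "0.04 0 0 0.03 0" --pt "0.04 0 0 0.035 0" --pt "0.04 0 0 0.035 0" --pt "0.04 0 -0.01 0.02 0" --pt "0.04 0.003 -0.029 0 0" --pt "0.04 0.003 -0.029 0 0" --pt "0.04 0.003 -0.029 0 0" --pt "0.04 0.003 -0.029 0 0" --pt "0.04 0.003 -0.029 0 0" --pt "0.04 0.003 -0.029 0 0" --pt "0.04 0.003 -0.029 0 0"

```text
clock: 17.35
position: [0.588, 0.1587, 0.1467]
ee_rot: [0.472, 0.527, -0.471, 0.527]
ft_force: [0.6, -0.2, -0.7]
grip_width: 0.564
```

Call:
step_arm --pt "0.04 0.004 -0.029 0 0" --pt "0.04 0.004 -0.029 0 0" --pt "0.04 0.004 -0.029 0 0" --pt "0.04 0.003 -0.02 0 0" --pt "0.04 0 -0.004 -0.03 0" --pt "0.04 0 0 -0.03 0" --pt "0.04 0 0 -0.02 0" --pt "0.04 0 0 0 0" --pt "0.04 0 0 0 0"

```text
clock: 18.1
position: [0.6025, 0.0493, 0.0661]
ee_rot: [0.471, 0.527, -0.472, 0.527]
ft_force: [0.7, 0.1, 0.1]
grip_width: 0.565
```

```bash
python3 m.py bottle,bell e
```

```text
top bell 0.79 [172. 213.] z 0.054 circ [591.5 148.2] 24.3 rect [588.6 148.2  46.2  42.3  81. ]
scene bottle 0.29 [191. 308.] z 0.066 circ [628.5 107.2] 57.8 rect [623.6 103.1  21.3 115.3  39.7]
scene bell 0.47 [191. 310.] z 0.065 circ [628.5 107.2] 57.8 rect [628.5 107.2  10.2 115.5  41. ]
18.4 [0.6037 0.0493 0.0674] [ 0.472  0.526 -0.471  0.528] [-0.1 -0.4 -0.9] 0.5628452709453984
```

View pics/escene.png

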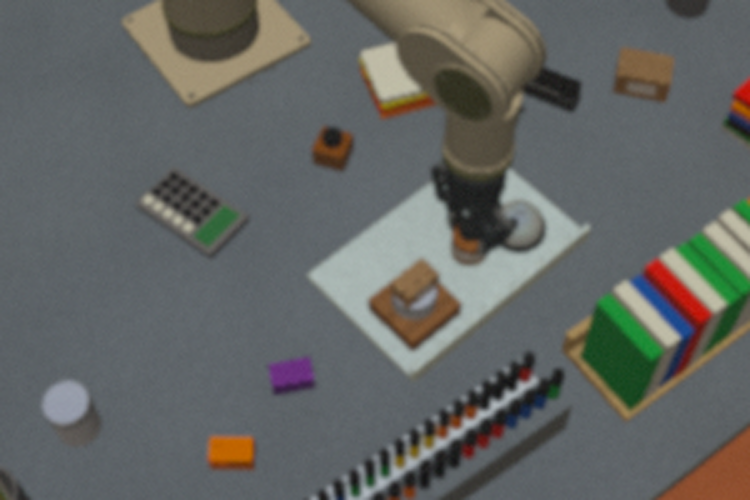

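Call:
step_arm --pt "0.04 0 0 -0.02 0" --pt "0.04 0 0 -0.015 0" --pt "0.04 0 0 -0.008 0" --pt "0.04 0 0 -0.003 0" --pt "0.04 0 0 -0.001 0" --pt "0.04 0 0 0 0"

```text
clock: 18.9
position: [0.6034, 0.0493, 0.0197]
ee_rot: [0.472, 0.527, -0.471, 0.527]
ft_force: [-0.1, -1.0, -0.1]
grip_width: 0.565
```

Call:
step_arm --pt "0.04 0 0.0005 -0.0015 0" --pt "0.04 0 0 -0.001 0" --pt "0.04 0 0 0 0" --pt "0.04 0 0 0 0"

```text
clock: 19.23
position: [0.6037, 0.0498, 0.0179]
ee_rot: [0.472, 0.526, -0.471, 0.527]
ft_force: [-1.4, -0.2, 6.0]
grip_width: 0.564
```

Call:
step_arm --pt "0.065 0 0 0 0" --pt "0.065 0 0 0 0" --pt "0.07 0 0 0 0" --pt "0.07 0 0 0.02 0" --pt "0.07 0 0 0.03 0" --pt "0.085 0 0 0.035 0" --pt "0.085 0 0 0.035 0" --pt "0.085 0 0 0.02 0" --pt "0.085 0 0.01 0 -0.05"

```text
clock: 19.98
position: [0.6057, 0.0581, 0.1619]
ee_rot: [0.487, 0.512, -0.483, 0.517]
ft_force: [0.2, -1.2, -0.6]
grip_width: 0.997
```

Call:
step_arm --pt "0.085 -0.0156 0.0243 0 -0.095" --pt "0.085 -0.0156 0.0243 0 -0.095" --pt "0.085 -0.0156 0.0243 0 -0.095" --pt "0.085 -0.0156 0.0243 0 -0.095" --pt "0.085 -0.0156 0.0243 0 -0.095" --pt "0.085 -0.0156 0.0243 0 -0.095" --pt "0.085 -0.0156 0.0243 0 -0.095" --pt "0.085 -0.0156 0.0243 0 -0.095" --pt "0.085 -0.0156 0.0243 0 -0.095" --pt "0.085 -0.0156 0.0243 0 -0.095" --pt "0.085 -0.0156 0.0243 0 -0.095" --pt "0.085 -0.0156 0.0243 0 -0.095"

```text
clock: 20.98
position: [0.4149, 0.3523, 0.1567]
ee_rot: [0.686, 0.17, -0.686, 0.171]
ft_force: [0.8, -0.1, 0.0]
grip_width: 0.994
```

Call:
step_arm --pt "0.085 0 0 -0.03 0" --pt "0.085 0 0 -0.02 0" --pt "0.085 0 0 0 0"

```text
clock: 21.23
position: [0.4137, 0.35, 0.1029]
ee_rot: [-0.684, -0.172, 0.688, -0.173]
ft_force: [-0.4, -0.5, -0.2]
grip_width: 0.993
```

```bash
python3 m.py bottle,bell,stapler,riser f; python3 - <<'E'
from scipy.spatial.transform import Rotation as R
from h import *
y=R.from_quat(monitor.get_obs()['ee_rot']).as_matrix()[:,1]; print(np.degrees(np.arctan2(y[1],y[0])))
E
```

```text
top bottle 0.84 [166. 247.] z 0.076 circ [601.   48.9] 16.6 rect [599.6  49.3  28.   31.6   2.9]
top riser 0.58 [170. 273.] z 0.042 circ [611.9 -49.1] 57.9 rect [613.1 -48.4  90.3  89.    4.5]
scene bottle 0.67 [201. 288.] z 0.078 circ [604.8  49.9] 17.1 rect [605.5  50.   31.6  30.8  17.8]
scene bottle 0.27 [266. 128.] z 0.079 circ [ 496.  -502.9] 31.1 rect [ 496.9 -502.    55.7   61.4   52.9]
scene bell 0.65 [190. 305.] z 0.056 circ [593.6 146.5] 25.1 rect [594.1 143.9  50.   37.1   9.9]
scene stapler 0.84 [130. 318.] z 0.048 circ [421.3 349. ] 48.2 rect [419.8 351.8  95.3  33.   20.4]
scene stapler 0.26 [229. 261.] z 0.045 circ [619.9 -49.9] 56.9 rect [616.9 -47.2  88.2  91.    7.1]
scene riser 0.59 [202. 286.] z 0.078 circ [604.8  49.9] 17.1 rect [605.5  50.   31.6  30.8  17.8]
scene riser 0.29 [202. 281.] z 0.032 circ [675.9  58.6] 167.4 rect [625.7  52.5 109.2 334.7   7. ]
21.7333 [0.4161 0.3513 0.1071] [ 0.686  0.172 -0.686  0.172] [0.9 0.2 0.1] 0.9984624373505396
-61.841742427446526
```

View pics/fscene.png

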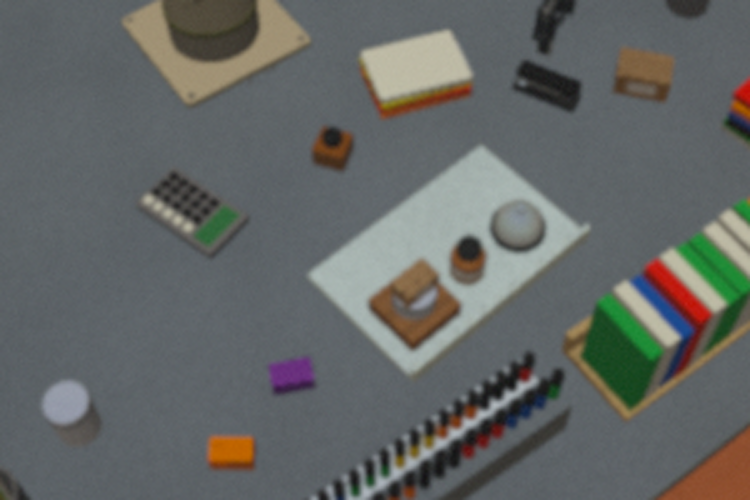

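Call:
step_arm --pt "0.085 0 0 -0.03 0" --pt "0.085 0 0 -0.03 0" --pt "0.085 0 0 -0.02 0" --pt "0.085 0 0 -0.01 0" --pt "0.085 0 0 -0.002 0" --pt "0.085 0 0 0 0" --pt "0.02 0 0 0 0" --pt "0.02 0 0 0 0" --pt "0.02 0 0 0 0" --pt "0.02 0 0 0 0" --pt "0.02 0 0 0 0" --pt "0.02 0 0 0 0" --force 40

```text
clock: 22.73
position: [0.4161, 0.3514, 0.0153]
ee_rot: [0.686, 0.172, -0.686, 0.172]
ft_force: [-1.3, -1.8, 5.8]
grip_width: 0.314
```

Call:
step_arm --pt "0.02 0 0 0 0" --pt "0.02 0 0 0 0" --pt "0.02 0 0 0 0" --pt "0.02 0 0 0 0"

```text
clock: 23.07
position: [0.4161, 0.3515, 0.0153]
ee_rot: [0.686, 0.172, -0.685, 0.172]
ft_force: [-0.7, -2.2, 5.7]
grip_width: 0.318
```

Call:
step_arm --pt "0.02 0 0 0.02 0" --pt "0.02 0 0 0.03 0" --pt "0.02 0 0 0.03 0" --pt "0.02 0 0 0 0"

```text
clock: 23.4
position: [0.4178, 0.3536, 0.1001]
ee_rot: [0.688, 0.173, -0.683, 0.171]
ft_force: [1.8, 1.0, -1.3]
grip_width: 0.312
```

Call:
step_arm --pt "0.02 0.0064 -0.0178 0 0.099" --pt "0.02 0.0064 -0.0178 0 0.099" --pt "0.02 0.0064 -0.0178 0 0.099" --pt "0.02 0.0064 -0.0178 0 0.099" --pt "0.02 0.0064 -0.0178 0 0.099" --pt "0.02 0.0064 -0.0178 0 0.099" --pt "0.02 0.0064 -0.0178 0 0.099" --pt "0.02 0.0064 -0.0178 0 0.099" --pt "0.02 0.0064 -0.0178 0 0.099" --pt "0.02 0.0064 -0.0178 0 0.099" --pt "0.02 0.0064 -0.0178 0 0.099" --pt "0.02 0.0064 -0.0178 0 0.101"

```text
clock: 24.4
position: [0.4926, 0.1366, 0.0943]
ee_rot: [0.47, 0.528, -0.47, 0.528]
ft_force: [0.4, 0.0, -1.4]
grip_width: 0.31
```

Call:
step_arm --pt "0.02 0 0 -0.02 0" --pt "0.02 0 0 -0.01 0" --pt "0.02 0 0 0 0" --pt "0.02 0 0 0 0"

```text
clock: 24.73
position: [0.4916, 0.1383, 0.0641]
ee_rot: [0.471, 0.528, -0.472, 0.527]
ft_force: [0.7, 0.5, -0.7]
grip_width: 0.311
```

```bash
python3 m.py stapler,bell g; python3 - <<'E'
from scipy.spatial.transform import Rotation as R
from h import *
y=R.from_quat(monitor.get_obs()['ee_rot']).as_matrix()[:,1]; print(np.degrees(np.arctan2(y[1],y[0])))
E
```

```text
scene stapler 0.5 [166. 284.] z 0.098 circ [496.9 115.4] 25.7 rect [501.1 115.8  28.8  50.5   4.2]
scene bell 0.7 [190. 308.] z 0.056 circ [597.1 144. ] 24.9 rect [595.7 142.7  43.7  44.6  75.8]
25.0333 [0.4928 0.138  0.0651] [ 0.472  0.527 -0.471  0.527] [-0.3 -1.8 -1.7] 0.31265740555812677
6.382112871097688
```

View pics/gscene.png

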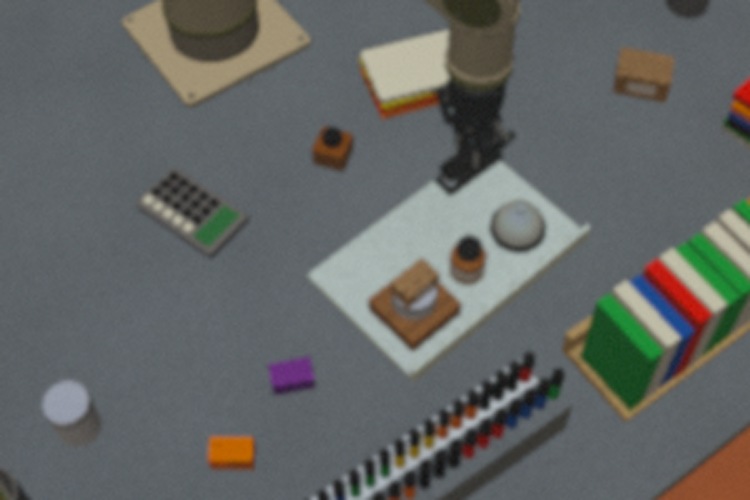

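Stapler is held level at about (475,160) in the crop, in front of the bell. Lowering to TCP z ≈ 0.025.

Call:
step_arm --pt "0.02 0 0 -0.02 0" --pt "0.02 0 0 -0.01 0" --pt "0.02 0 0 -0.006 0" --pt "0.02 0 0 -0.002 0" --pt "0.02 0 0 -0.001 0" --pt "0.02 0 0 0 0"

```text
clock: 25.53
position: [0.4927, 0.1378, 0.0258]
ee_rot: [0.472, 0.527, -0.471, 0.527]
ft_force: [-0.7, -0.1, -1.4]
grip_width: 0.31
```

Call:
step_arm --pt "0.02 0 0 -0.001 0" --pt "0.02 0 0 -0.0008 0" --pt "0.02 0 0 0 0" --pt "0.02 0 0 0 0"

```text
clock: 25.87
position: [0.4931, 0.1378, 0.0253]
ee_rot: [0.472, 0.527, -0.471, 0.527]
ft_force: [-6.0, -1.5, 14.6]
grip_width: 0.316
```

Call:
step_arm --pt "0.045 0 0 0 0" --pt "0.05 0 0 0 0" --pt "0.055 0 0 0 0" --pt "0.055 0 0 0.02 0" --pt "0.055 0 0 0.03 0" --pt "0.055 0 0 0.035 0" --pt "0.055 0 0 0.035 0" --pt "0.055 0 0.02 0.02 0" --pt "0.055 0 0.03 0 0" --pt "0.055 0 0.035 0 0" --pt "0.055 0 0.035 0 0" --pt "0.055 0 0.035 0 0"

```text
clock: 26.87
position: [0.4927, 0.2939, 0.164]
ee_rot: [0.472, 0.526, -0.472, 0.527]
ft_force: [0.4, -0.1, 0.6]
grip_width: 0.643
```

Call:
step_arm --pt "0.055 0 0.035 0 0" --pt "0.055 0 0.035 0 0" --pt "0.055 0 0.035 0 0" --pt "0.055 0 0.02 0 0" --pt "0.055 0 0 0 0" --pt "0.055 0 0 0 0"

```text
clock: 27.37
position: [0.4917, 0.4189, 0.1632]
ee_rot: [0.471, 0.528, -0.471, 0.527]
ft_force: [-0.3, -1.7, -0.7]
grip_width: 0.643
```

```bash
python3 m.py tin,carton,bottle,stapler,bell,riser,board,tall_tin,big_carton h
```

```text
top carton 0.75 [171. 339.] z 0.031 circ [ 599.9 -238.7] 31.9 rect [ 601.4 -238.8   55.9   37.9   66.2]
top carton 0.69 [158. 381.] z 0.031 circ [ 648.1 -359.2] 31.5 rect [ 649.5 -360.    57.4   35.2   56.3]
top carton 0.68 [161. 278.] z 0.102 circ [613.9 -49.4] 29.5 rect [613.6 -49.3  34.2  54.4   5.6]
top stapler 0.64 [202. 210.] z 0.057 circ [490.7 137.6] 49.3 rect [489.5 137.6  26.8  97.7   2.9]
top bell 0.9 [172. 213.] z 0.054 circ [592.  149.4] 25.5 rect [592.1 148.3  45.6  46.   53.6]
top riser 0.71 [172. 271.] z 0.073 circ [614.1 -49.3] 32.0 rect [619.8 -48.7  45.2  57.8   6. ]
top board 0.97 [184. 242.] z 0.030 circ [551.7  44.5] 209.0 rect [517.1  40.  328.7 335.4   6.3]
top tall_tin 0.79 [208. 437.] z 0.077 circ [ 493.6 -503.8] 30.0 rect [ 493.9 -502.5   57.4   57.3   84.6]
scene tin 0.5 [225. 265.] z 0.076 circ [625.6 -52.4] 26.0 rect [634.5 -55.5  52.1  23.1  70.7]
scene carton 0.72 [212. 267.] z 0.105 circ [616.  -47.9] 30.8 rect [615.5 -47.6  35.6  57.6   8.3]
scene carton 0.72 [280. 193.] z 0.032 circ [ 650.1 -361.6] 31.2 rect [ 649.7 -360.9   57.3   34.4   55.2]
scen
[... 503 characters left out ...]
oard 0.72 [228. 263.] z 0.045 circ [621.4 -48.9] 58.9 rect [617.4 -47.4  90.5  90.4   6.2]
scene board 0.61 [202. 276.] z 0.031 circ [676.5  58. ] 167.3 rect [633.4  52.9  94.6 334.6   6.8]
scene tall_tin 0.87 [264. 126.] z 0.079 circ [ 495.6 -503.7] 31.4 rect [ 495.2 -502.7   56.4   60.8   44.9]
scene tall_tin 0.43 [222. 266.] z 0.076 circ [627.6 -53.9] 25.2 rect [635.1 -56.   50.1  21.6  74.7]
scene big_carton 0.6 [129. 356.] z 0.050 circ [491.2 489. ] 49.0 rect [492.  486.6  86.8  62.8  39.5]
scene big_carton 0.53 [227. 265.] z 0.045 circ [619.  -49.3] 60.5 rect [617.4 -47.4  90.5  90.4   6.2]
28.3667 [0.4925 0.4176 0.1637] [ 0.471  0.527 -0.471  0.527] [ 0.3 -0.1 -0.1] 0.6472700938006208
```

View pics/hscene.png

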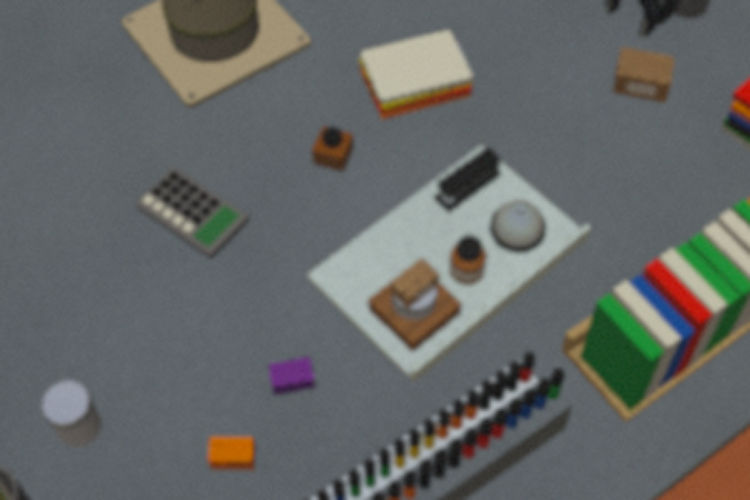

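View pics/htop.png

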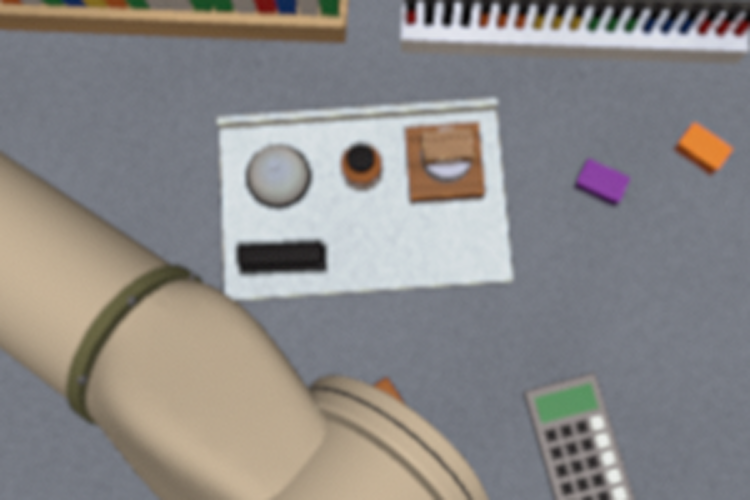

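```bash
python3 -c "
from workcell import ticket; print(ticket.hand_in())"
```

```text
the job is handed in; nothing more can be done
None
```

The display is set out as asked, in the order asked, and the job is handed in at about 28 s on the clock. Everything is released and the gripper is clear of the goods. The hand-in reports no verdict.

The last camera checks showed:

- **Tin and carton:** the tin is within about 2 mm of the block's centre. The carton lies flat and reads about 1–2 mm from the centre of the tin and block.
- **Bottle:** it stands upright within about 3 mm of the midpoint between block and bell. The top view's network missed it in the final picture, but it is plainly visible there and the scene view found it.
- **Stapler:** it stands on its base about 100 mm in front of the bell's centre, centred on it within a few millimetres. Its length lies along the front edge, with roughly 40 mm between it and the bell.
- **Bystanders:** the tall tin and the big carton read at their starting positions. The square bottle, orange box and purple box look unmoved in the pictures.

The two cameras disagree by about 3–7 mm in absolute position, so I judged each placing by comparing positions within one view. They also read the stapler's angle a little differently: 2.9° from the top and 6.7° from the scene view, against 6.4° for the board.

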